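Latch a bench splash guard on its upper rung

ROBOT

A 7-joint arm with a two-finger parallel gripper is mounted at the origin on the work surface. World frame = base frame: x ahead of the robot, y to its left, z up, the work surface at z = 0. Lengths are in m, angles in rad, forces in N, time in s.
With the tool pointing down it reaches from about 0.4 to 0.85 m from the base axis. Payload 10.4 kg.
Tool frame: the origin (TCP) lies on the centre line of the jaws, within the pads' length; the fingertips stand 22 mm ahead of it and the grasp point (between the pads) lies 3 mm ahead of it; z points along the fingers, y is the direction in which the jaws open and shut (so a half turn about z gives the same grasp; the last joint's range is limited). The gripper opens to 85 mm and grips with 20 to 120 N. Pads are 22 mm wide; open, the fingers measure 114 mm over their backs; the gripper's body (76 mm by 85 mm) begins 54 mm behind the grasp point. The pads swing forward as they close: fully open they stand 13 mm farther back than shut.
Start: joints at [1.264, 0.332, -0.065, 1.46, 0.022, 1.35, -0.088], TCP at [0.175, -0.6, 0.226] pointing down, gripper open.
Joint ranges: [-2.6, 2.6], [-0.5, 2.12], [-1.47, 1.34], [0.16, 2.42], [-1.27, 4.41], [0.06, 2.06], [-2.6, 2.6]. Speed limits (rad/s): [2.22, 2.22, 2.79, 2.79, 3.14, 3.14, 3.14].

INTERFACE

Orientations are given as a unit quaternion [x, y, z, w].
In Python, from workcell import manip gives the robot as it stands. The module is installed in compiled form; this text tells all that it offers.
- The arm moves only by the shell command python3 -m crank 'ROWS' [FORCE]. ROWS is JSON, a list of rows, each a list of 3 entries, a list of its own where there are three numbers: the opening, from -1 (shut) to 1 (fully open), then the shift along the tool's x, y, z normalised to -1 to 1, where 1 is 80 mm, then the turn, a rotation vector about the tool's x, y, z normalised to -1 to 1, where 1 is pi/4 rad. In form: [[jaw, [tx, ty, tz], [ax, ay, az]], ...]. A call has exactly 5 rows; each row shifts and turns the commanded pose from where the row before left it, along the tool's axes as they then stand; what a row does not reach is not made up. A row lasts 1/10 s, in which the tool goes at most 50 mm and 8.59 degrees, less where a joint would pass 70% of its speed; a pose out of reach is approached as far as the arm can. A call with a number of a shift or a turn outside -1 to 1 is refused whole. A call with a gripper value outside its range is refused whole. The fingers move at their own pace and stop on an object; FORCE is the grip in N (left out, the last holds). Time passes only in rows, so rows that do not move let the fingers close, or fill a call up. It gives the time, the measured TCP pose, the force and the opening at its end, in the units of the state.
- manip.get_obs(): the state, without advancing time (a new reading comes with each control period).
- manip.camera(name): name is "scene" or "top" or "wrist"; returns the picture (480x640x3 uint8, blue, green, red); there is no depth.
- manip.camera_info(name): a dict with "K" (3x3 intrinsics, pixels), "camera_from_world" (4x4, takes a point from world to camera coordinates); the wrist camera has in their place "mount" (4x4, takes a point from camera to tool coordinates, whose origin is the TCP and whose axes are the flange's). Camera axes: x right, y down, z forward; pixel columns grow to the right and rows downward; lengths in m; the calibration is good to about 2 mm. A picture is of the moment at which its call begins: read the wrist's pose just before it. camera_info takes no time and is no camera call.
- manip.hand_in(): hands the job in, once; it reports no verdict.
The state is a dict: "clock": time; "joint_pos": joint angles; "joint_velocities": joint speeds; "tau": joint torques, N m; "position": TCP position; "ee_rot": TCP orientation; "ft_force": force on the tool from outside, world axes, zero at the start; "torque": the same for the moment, N m; "grip_width": opening from 0.0 (shut) to 1.0 (fully open).
Only numpy, scipy, OpenCV 4.12 (cv2) and the standard library are available. Lean on these libraries where they do the work, as an engineer would, in place of code of your own. Each camera call takes 0.05 s, during which the arm holds its last target.

TASK

Take the splash guard's sliding sash by its blue bar and raise it until its upper rung has passed the red pawl and the pawl has dropped back beneath it, then lower it gently until that rung rests on the pawl, and let go. Only the upper rung may pass; do not pull or press hard against the pawl, do not let the sash drop, and leave the jars and the beaker where they are.

Things in the scene. Friction and masses are not known exactly. Their poses are not given: they have to be found in the camera images.
- stand: Splash guard's fixed stand, bolted down: two posts (22 mm square, tops 211 mm above the bench) 270 mm apart along its y, on a low white foot frame. Origin on the bench midway between the posts; x is square to the sash, y runs along it, z up. The catch, a grey bracket with a hinged red pawl, is clamped to the +x face of the +y post.
- catch_post (a point): Point on the +x face of the +y post, 156 mm above the bench; axes as the stand's. The catch is clamped near it: its pawl's hinge (13 mm nearer the sash, to -y) is anywhere from 130 to 182 mm above the bench, and no reading of it is given. The pawl, 22 mm long, 8 mm thick, with a brass weight, points to -y at the rungs and lies level on its stop.
- sash: Sliding sash: clear panel in an aluminium frame 220 mm wide, 0.5 to 0.8 kg. Slides only vertically in the stand, 0 to 115 mm, friction under 1 N; falls if let go. Axes as the stand's. Its origin meets the stand's when it is fully down, as at the start, so its height over that is the lift. The upper rung rests on the pawl at 28 to 80 mm of lift, depending on where the catch is set.
- top_rung (a point): Centre of the root of the upper of two steel rungs, 8 mm round, standing out 28 mm to +x from the sash near its +y edge; 110 mm above the sash's origin, the lower rung is 56 mm below it. It first touches the pawl from below at 12 to 64 mm of lift; from that touch it is past the pawl after about 25 mm more, the next rung touches after 56 mm, and its seat is 16 mm above the touch.
- grip (a point): Centre of the sash's blue grip bar: 140 mm long (y), 16 mm thick (x), 18 mm high, 231 mm above the sash's origin, on two stems 55 mm either side of its middle, 25 mm open below it. Pinch it from above across its thickness. While a rung pushes the pawl up, the pull needed here grows by about 3 to 7 N and falls off when the pawl drops back; from above the pawl does not yield.
- jar_white: Bystander: white jar with a red lid, 60 mm wide, 85 mm tall, origin under its centre.
- jar_amber: Bystander: amber jar with a red lid, 60 mm wide, 85 mm tall, origin under its centre.
- beaker: Bystander: glass beaker, 68 mm wide, 80 mm tall, origin under its centre.

How it is judged:
On the way, in this order (a step that is already met when the one before it is completed fails the run):
1. the sash, held in the gripper, pushes the pawl up from below with a rung (contact force between sash and stand above 1 N and contact force between the fingers and sash above 1 N), for 0.05 s.
2. the sash, held in the gripper, is clear of the pawl above the lowest possible seat (z of sash in the frame of stand above 0.03 m and contact force between sash and stand below 0.3 N and contact force between the fingers and sash above 1 N), for 0.05 s.
At the end, for the whole second after the job is handed in: The sash hangs at rest (slower than 10 mm/s) with its upper rung resting on the pawl: it bears on the pawl with over 3 N and is 25 to 82 mm above its lowest position (a lower rung on the pawl would put it at 84 mm or more); released (z of sash in the frame of stand between 0.025 and 0.082 m and contact force between sash and stand above 3 N and linear speed of sash below 0.01 m/s); the robot touches nothing.
It fails at once if the sash pulls or presses on the pawl with more than 25 N (contact force between sash and stand above 25 N).
It fails at once if the sash drops: it moves faster than 0.13 m/s without being held by the fingers (linear speed of sash above 0.13 m/s and contact force between the fingers and sash below 0.5 N).
It fails at once if a jar or the beaker is moved more than 15 mm (distance of any of jar_white, jar_amber, beaker from where it was at the start of the episode above 0.015 m).
It also fails if it takes over 58 s, if anything falls off the work surface, if the arm or the gripper's body presses on something with over 40 N, if the wrist force passes 120 N, or if a joint passes its speed limit or range.

## Working session

There is one attempt and no reset: what is moved stays moved. The work goes in short steps, Python scripts to look and compute and a shell command to move; the robot and the scene stay as the last step left them, time stands still between calls to the robot, and variables do not carry over. Pictures are saved under pics/ and viewed, and the job is handed in when it is done.

```bash
mkdir -p pics
python3 - <<'E'
from workcell import manip
import cv2
o=manip.get_obs()
for k,v in o.items(): print(k,v)
for n in ("scene","top","wrist"):
    cv2.imwrite(f"pics/{n}0.png",manip.camera(n)); print(n,manip.camera_info(n))
E
```

```text
clock 0.0
joint_pos [ 1.26442677  0.332863   -0.06470155  1.46096241  0.0215788   1.34988828
 -0.08849066]
joint_velocities [ 0.000867    0.00049346 -0.00103938 -0.00019318 -0.00017716  0.00054382
 -0.00042988]
tau [-1.28600877e-04 -6.25455093e+01  4.91491822e-02 -3.91603339e+01
  1.63055415e-02  1.01889245e-02 -4.63446975e-05]
position [ 0.17487833 -0.59963025  0.2255114 ]
ee_rot [ 9.89949027e-01  1.41422822e-01 -1.23433389e-04 -7.02501976e-04]
ft_force [-0.91527009  0.26046699 -0.57248865]
torque [ 0.0684493  -0.01145071 -0.02741449]
grip_width 0.9992417421232292
scene {'K': array([[589.5180145 ,   0.        , 318.89988018],
       [  0.        , 589.5180145 , 236.86555088],
       [  0.        ,   0.        ,   1.        ]]), 'camera_from_world': array([[-0.48016549,  0.87710491, -0.01131692,  0.24391209],
       [ 0.65616267,  0.35059012, -0.66823433, -0.28793313],
       [-0.58214401, -0.32828881, -0.74386478,  1.32088974],
       [ 0.        ,  0.        ,  0.        ,  1.        ]])}
top {'K': array([[591.47118494,   0.        , 331.14151059],
       [  0.        , 591.4711849
[... 155 characters left out ...]
     [-0.99780115,  0.02231038, -0.06241086,  0.58343332],
       [ 0.06212959, -0.01308589, -0.9979823 ,  1.1495337 ],
       [ 0.        ,  0.        ,  0.        ,  1.        ]])}
wrist {'K': array([[332.22217113,   0.        , 321.58694072],
       [  0.        , 332.22217113, 240.16438545],
       [  0.        ,   0.        ,   1.        ]]), 'mount': array([[-4.37474984e-04, -9.49185703e-01, -3.14716238e-01,
         7.94865486e-02],
       [ 9.99999284e-01, -6.48002757e-05, -1.19462274e-03,
        -1.09865248e-03],
       [ 1.11352513e-03, -3.14716535e-01,  9.49185052e-01,
        -1.48807920e-01],
       [ 0.00000000e+00,  0.00000000e+00,  0.00000000e+00,
         1.00000000e+00]])}
```

View pics/scene0.png

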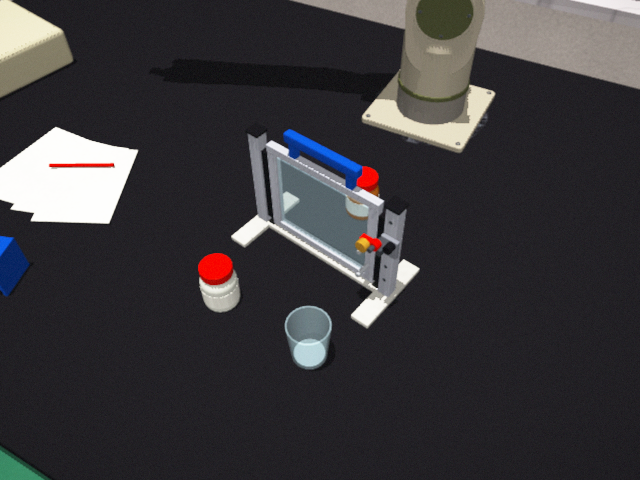

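View pics/top0.png

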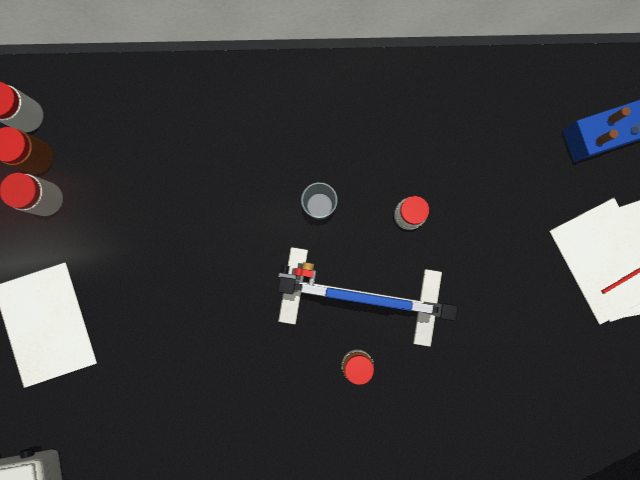

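View pics/wrist0.png

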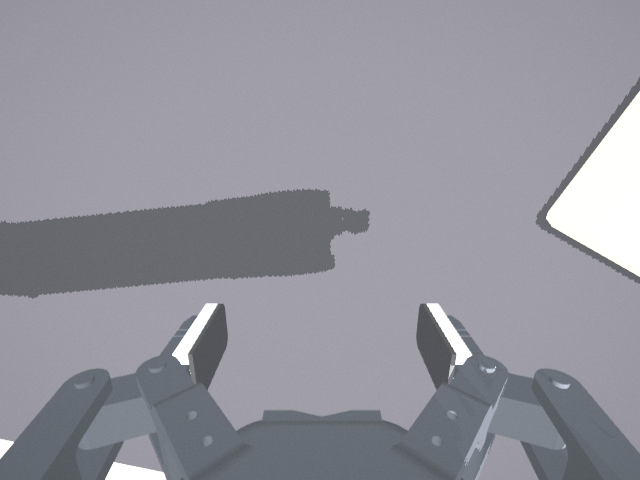

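The top view shows the blue bar running from about (326,292) to (412,304), with the post tops near (288,285) and (447,312). In the scene view the red pawl is at (372,243), beside the +y post. Next I'll measure the bar, posts and pawl.

```bash
cat > h.py <<'E'
import numpy as np,cv2
from workcell import manip
from scipy.spatial.transform import Rotation as R
def ray(n,uv):
    i=manip.camera_info(n);T=np.linalg.inv(i["camera_from_world"])
    return T[:3,3],T[:3,:3]@np.linalg.inv(i["K"])@np.array([*uv,1.])
def atz(n,uv,z):
    c,d=ray(n,uv);return c+d*(z-c[2])/d[2]
def tri(a,b):
    (c1,d1),(c2,d2)=ray("scene",a),ray("top",b)
    s=np.linalg.lstsq(np.c_[d1,-d2],c2-c1,rcond=None)[0]
    p,q=c1+d1*s[0],c2+d2*s[1];return (p+q)/2,np.linalg.norm(p-q)
def proj(n,p):
    i=manip.camera_info(n);q=i["camera_from_world"]@np.array([*p,1.]);q=i["K"]@q[:3];return q[:2]/q[2]
E
python3 - <<'E'
from h import *
im=cv2.imread("pics/top0.png").astype(int);b,g,r=im[...,0],im[...,1],im[...,2]
m=((b>110)&(r<70)&(g<130)).astype(np.uint8);m[:,500:]=0
n,l,s,c=cv2.connectedComponentsWithStats(m);k=1+np.argmax(s[1:,4]);
ys,xs=np.where(l==k);(cx,cy),wh,a=cv2.minAreaRect(np.c_[xs,ys].astype(np.float32));print(cx,cy,wh,a,s[k])
box=cv2.boxPoints(((cx,cy),wh,a));P=[atz("top",p,0.240) for p in box];print(np.round(P,4))
print("bar centre",atz("top",(cx,cy),.24))
for uv in((288,285),(447,312)):print("post",atz("top",uv,.211))
for nm,x in(("scene",(320,150,440,310)),("top",(260,230,360,330))):
    im=cv2.imread(f"pics/{nm}0.png")[x[1]:x[3],x[0]:x[2]]
    cv2.imwrite(f"pics/{nm}_z.png",cv2.resize(im,None,fx=5 if nm=="top" else 3.7,fy=5 if nm=="top" else 3.7,interpolation=cv2.INTER_CUBIC))
E
```

```text
368.4652404785156 298.7124938964844 (86.62964630126953, 9.366336822509766) 9.29330825805664 [326 288  86  23 810]
[[ 0.4965  0.0646  0.24  ]
 [ 0.5111  0.0619  0.24  ]
 [ 0.4858 -0.0736  0.24  ]
 [ 0.4712 -0.0707  0.24  ]]
bar centre [ 0.49113832 -0.00444324  0.24      ]
post [0.51596223 0.12474899 0.211     ]
post [ 0.46577993 -0.13482503  0.211     ]
```

View pics/scene_z.png

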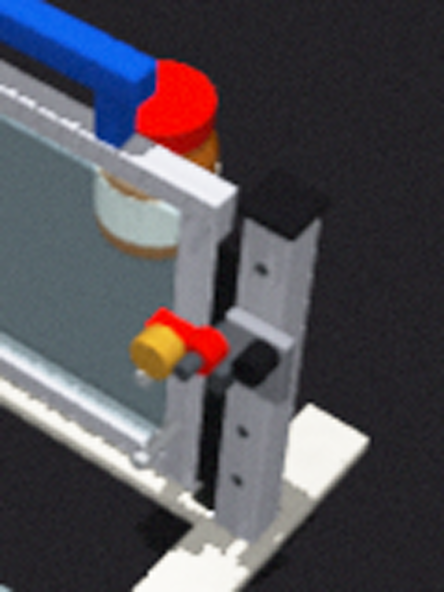

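View pics/top_z.png

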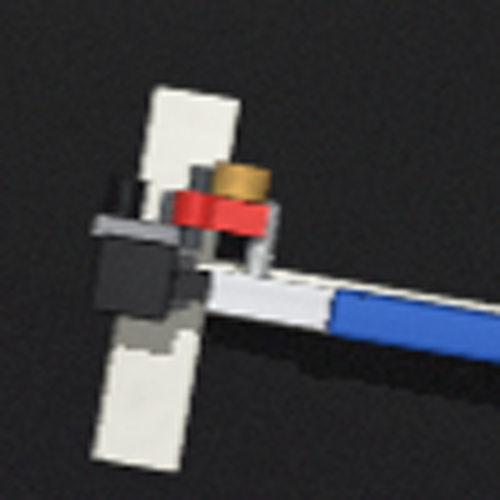

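Run:
```python
from h import *
o=manip.get_obs();p=o["position"];q=R.from_quat(o["ee_rot"])
psi=np.radians(-10.7);X=np.array([np.cos(psi),np.sin(psi),0]);
tgt=R.from_matrix(np.c_[np.cross(X,[0,0,-1]),X,[0,0,-1]])
rv=(q.inv()*tgt).as_rotvec();print("rv deg",np.degrees(rv))
goal=np.array([.491,-.0045,.32]);N=15
for k in range(N):
    d=(goal-p)/N
    qq=q*R.from_rotvec(rv*k/N);print(k,np.round(qq.inv().apply(d)/.08,2),np.round(rv/N/(np.pi/4),3))
# pawl
for a,b in(((377.3,244.1),(298,271.4)),((363,238),(312,273))):
    print(tri(a,b))
for h in(.13,.14,.15,.16,.17,.18):
    S=np.array([.491,-.0046,0]);Y=np.array([-X[1],X[0],0])
    w=S+X*.026+Y*.122;w[2]=h;print(h,proj("scene",w),proj("top",w))
```

```text
rv deg [-5.68782195e-02 -3.01418594e-02 -6.30373943e+01]
0 [ 0.39 -0.4  -0.08] [-0.    -0.    -0.093]
1 [ 0.42 -0.37 -0.08] [-0.    -0.    -0.093]
2 [ 0.45 -0.34 -0.08] [-0.    -0.    -0.093]
3 [ 0.47 -0.31 -0.08] [-0.    -0.    -0.093]
4 [ 0.49 -0.27 -0.08] [-0.    -0.    -0.093]
5 [ 0.51 -0.24 -0.08] [-0.    -0.    -0.093]
6 [ 0.53 -0.2  -0.08] [-0.    -0.    -0.093]
7 [ 0.54 -0.16 -0.08] [-0.    -0.    -0.093]
8 [ 0.55 -0.12 -0.08] [-0.    -0.    -0.093]
9 [ 0.56 -0.08 -0.08] [-0.    -0.    -0.093]
10 [ 0.56 -0.04 -0.08] [-0.    -0.    -0.093]
11 [ 0.56  0.   -0.08] [-0.    -0.    -0.093]
12 [ 0.56  0.05 -0.08] [-0.    -0.    -0.093]
13 [ 0.55  0.09 -0.08] [-0.    -0.    -0.093]
14 [ 0.55  0.13 -0.08] [-0.    -0.    -0.093]
(array([0.53869382, 0.11334092, 0.14185505]), np.float64(0.0051624045254910645))
(array([0.53539304, 0.08874226, 0.13906392]), np.float64(0.004955502748524528))
0.13 [373.13703367 248.8186591 ] [298.58623872 271.84040769]
0.14 [373.52560615 244.37547915] [298.34065618 271.7003153 ]
0.15 [373.9209072  239.85536054] [298.0903234  271.55751314]
0.16 [374.32311312 235.2562874 ] [297.8351012 271.4119218]
0.17 [374.73240641 230.5761728 ] [297.57484492 271.26345878]
0.18 [375.14897607 225.81285563] [297.30940413 271.11203827]
```

The pawl's hinge comes out about 141 mm high, within the 130–182 mm range. That gives touch at about 23 mm of lift, past the pawl at about 48 mm, seat at about 39 mm, and the next rung touching at about 79 mm. Now moving above the bar.

```bash
python3 -m crank '[[1,[0.39,-0.4,-0.2],[0,0,-0.093]],[1,[0.42,-0.37,-0.2],[0,0,-0.093]],[1,[0.45,-0.34,-0.2],[0,0,-0.093]],[1,[0.47,-0.31,-0.2],[0,0,-0.093]],[1,[0.49,-0.27,-0.2],[0,0,-0.093]]]' 60
```

```text
clock: 0.65
position: [0.2811, -0.4002, 0.3068]
ee_rot: [0.947, 0.32, -0.0, 0.0]
ft_force: [1.0, 0.3, 0.1]
grip_width: 1.003
```

```bash
python3 -m crank '[[1,[0.51,-0.24,-0.04],[0,0,-0.093]],[1,[0.53,-0.2,-0.04],[0,0,-0.093]],[1,[0.54,-0.16,-0.04],[0,0,-0.093]],[1,[0.55,-0.12,-0.04],[0,0,-0.093]],[1,[0.56,-0.08,-0.04],[0,0,-0.093]]]'
python3 - <<'E'
from h import *
o=manip.get_obs();p=o["position"];q=R.from_quat(o["ee_rot"])
psi=np.radians(-10.7);X=np.array([np.cos(psi),np.sin(psi),0]);
tgt=R.from_matrix(np.c_[np.cross(X,[0,0,-1]),X,[0,0,-1]])
rv=(q.inv()*tgt).as_rotvec();print("rv",rv/(np.pi/4), q.inv().apply(np.array([.491,-.0045,.32])-p)/.08)
E
```

```text
clock: 1.15
position: [0.3866, -0.2007, 0.3224]
ee_rot: [0.873, 0.487, -0.0, 0.0]
ft_force: [0.8, 0.3, 0.6]
grip_width: 0.997
rv [ 2.69766380e-04  6.30806822e-04 -4.67323210e-01] [ 2.77249838 -0.17978885  0.02932398]
```

```bash
python3 -m crank '[[0.3,[0.56,-0.04,0],[0,0,-0.093]],[0.3,[0.56,0,0],[0,0,-0.093]],[0.3,[0.56,0.05,0],[0,0,-0.093]],[0.3,[0.55,0.09,0],[0,0,-0.093]],[0.3,[0.52,0.13,0.03],[0,0,-0.093]]]'
python3 - <<'E'
from h import *
o=manip.get_obs();cv2.imwrite("pics/w1.png",manip.camera("wrist"));cv2.imwrite("pics/t1.png",manip.camera("top"))
o=manip.get_obs();p=o["position"];q=R.from_quat(o["ee_rot"])
psi=np.radians(-10.7);X=np.array([np.cos(psi),np.sin(psi),0]);
tgt=R.from_matrix(np.c_[np.cross(X,[0,0,-1]),X,[0,0,-1]])
rv=(q.inv()*tgt).as_rotvec();print("rv",rv/(np.pi/4), q.inv().apply(np.array([.491,-.0045,.234])-p)/.08,p,o["ft_force"])
i=manip.camera_info("wrist");M=np.linalg.inv(i["mount"])
for s in(-.07,0,.07):
    w=np.array([.491,-.0045,.24])+s*np.array([-X[1],X[0],0])
    c=M@np.r_[q.inv().apply(w-p),1];c=i["K"]@c[:3];print(s,c[:2]/c[2])
E
```

```text
clock: 1.65
position: [0.4924, -0.0052, 0.3202]
ee_rot: [0.77, 0.637, 0.0, 0.0]
ft_force: [0.5, -0.1, -0.5]
grip_width: 0.65
rv [-0.00052292 -0.00308574  0.00765767] [-0.04830121 -0.01407868  1.06884439] [ 0.4927992  -0.00111147  0.31951621] [-0.26743415 -0.43802279  0.36836598]
-0.07 [322.04712423 334.91367104]
0 [322.62104651 252.64849404]
0.07 [323.30790129 154.19573714]
```

View pics/w1.png

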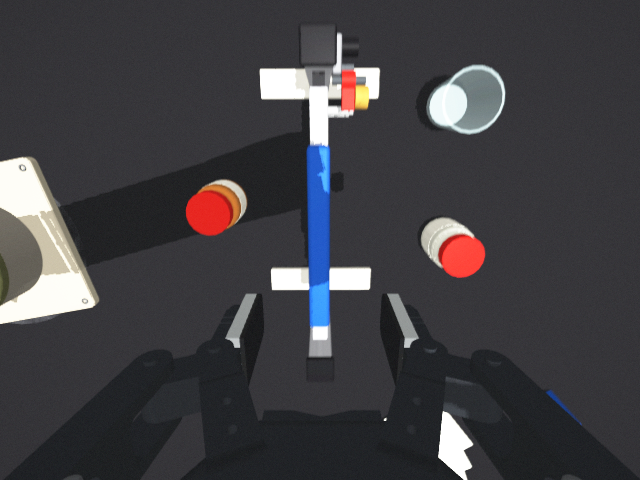

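```bash
python3 -m crank '[[0.3,[-0.04,-0.03,0.15],[0,0,0.007]],[0.3,[0,0,0.2],[0,0,0]],[0.3,[0,0,0.2],[0,0,0]],[0.3,[0,0,0],[0,0,0]],[0.3,[0,0,0],[0,0,0]]]'
python3 - <<'E'
from h import *
o=manip.get_obs();cv2.imwrite("pics/w2.png",manip.camera("wrist"))
p=o["position"];q=R.from_quat(o["ee_rot"])
psi=np.radians(-10.7);X=np.array([np.cos(psi),np.sin(psi),0]);
tgt=R.from_matrix(np.c_[np.cross(X,[0,0,-1]),X,[0,0,-1]])
rv=(q.inv()*tgt).as_rotvec();print("rv",rv/(np.pi/4), q.inv().apply(np.array([.491,-.0045,.234])-p)/.08,p,o["ft_force"])
i=manip.camera_info("wrist");M=np.linalg.inv(i["mount"])
for s in(-.07,0,.07):
    w=np.array([.491,-.0045,.24])+s*np.array([-X[1],X[0],0])
    c=M@np.r_[q.inv().apply(w-p),1];c=i["K"]@c[:3];print(s,c[:2]/c[2],c[2])
E
```

```text
clock: 2.25
position: [0.4883, -0.011, 0.2758]
ee_rot: [0.774, 0.633, -0.0, 0.0]
ft_force: [0.8, -0.4, 0.6]
grip_width: 0.651
rv [-0.00062066  0.00076545 -0.01574971] [0.0860289  0.01693112 0.52218384] [ 0.48833571 -0.01095765  0.27577951] [ 0.8333677  -0.3774806   0.63627478]
-0.07 [327.79918802 359.28394838] 0.22060291363598425
0 [326.98786072 261.3336428 ] 0.19859299616971396
0.07 [325.97428021 138.96561659] 0.17658307870344372
```

View pics/w2.png

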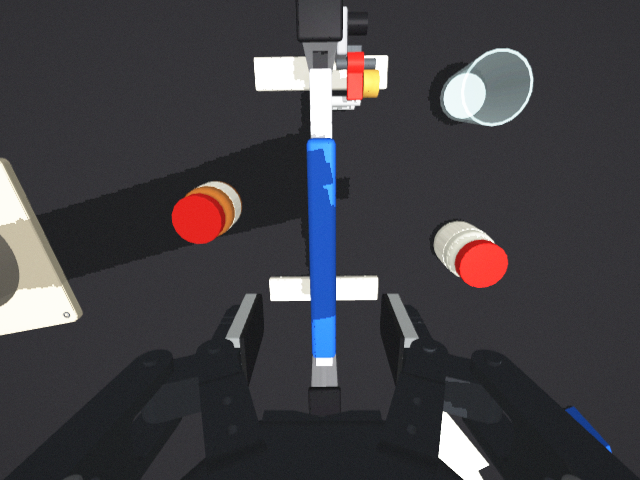

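```bash
python3 -m crank '[[0.3,[0.07,0,0.12],[0,0,-0.017]],[0.3,[0,0.005,0.2],[0,0,0]],[0.3,[0,0,0.2],[0,0,0]],[0.3,[0,0,0],[0,0,0]],[0.3,[0,0,0],[0,0,0]]]'
python3 - <<'E'
from h import *
o=manip.get_obs();cv2.imwrite("pics/w3.png",manip.camera("wrist"))
print(o["position"],o["ft_force"])
E
```

```text
clock: 2.8
position: [0.4904, -0.0041, 0.2346]
ee_rot: [0.769, 0.64, 0.0, 0.0]
ft_force: [-0.6, 0.8, -0.4]
grip_width: 0.65
[ 0.49042037 -0.00407193  0.23459349] [-0.56830903  0.75145524 -0.35636112]
```

View pics/w3.png

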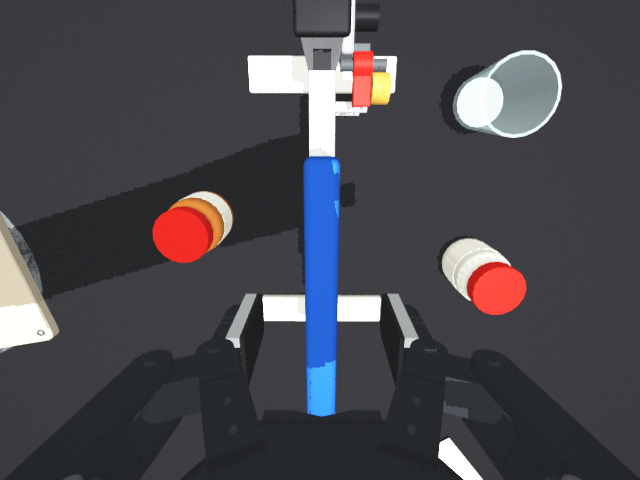

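The bar, at x≈321, is vertical in the wrist view and centred between the pads (about 245 and 398). The jaws straddle it at the right height, so I'm closing them.

```bash
for i in 1; do python3 -m crank '[[-1,[0,0,0],[0,0,0]],[-1,[0,0,0],[0,0,0]],[-1,[0,0,0],[0,0,0]],[-1,[0,0,0],[0,0,0]],[-1,[0,0,0],[0,0,0]]]' 60; done; python3 -m crank '[[-1,[0,0,0],[0,0,0]],[-1,[0,0,0],[0,0,0]],[-1,[0,0,0],[0,0,0]],[-1,[0,0,0],[0,0,0]],[-1,[0,0,0],[0,0,0]]]' 60
```

```text
clock: 3.35
position: [0.491, -0.0043, 0.2351]
ee_rot: [0.769, 0.639, 0.001, 0.001]
ft_force: [0.2, 0.3, 6.4]
grip_width: 0.0
clock: 3.85
position: [0.491, -0.0043, 0.2351]
ee_rot: [0.769, 0.639, 0.001, 0.001]
ft_force: [0.9, 0.6, 5.6]
grip_width: 0.002
```

Run:
```python
from h import *
cv2.imwrite("pics/w4.png",manip.camera("wrist"));s=manip.camera("scene");cv2.imwrite("pics/s4.png",cv2.resize(s[60:300,200:480],None,fx=2.5,fy=2.5))
```

```text
(no output)
```

View pics/w4.png

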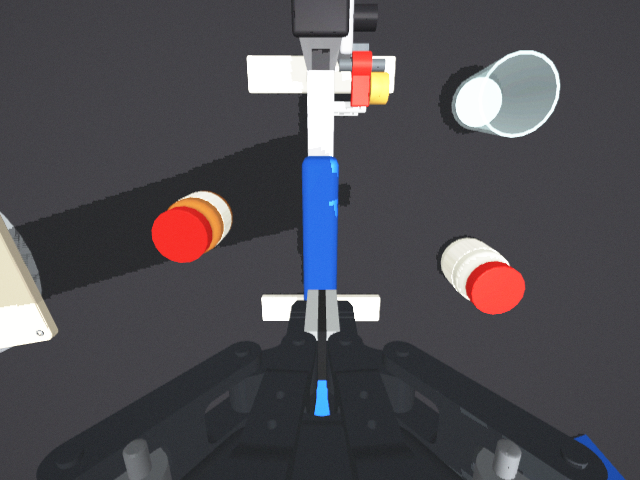

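View pics/s4.png

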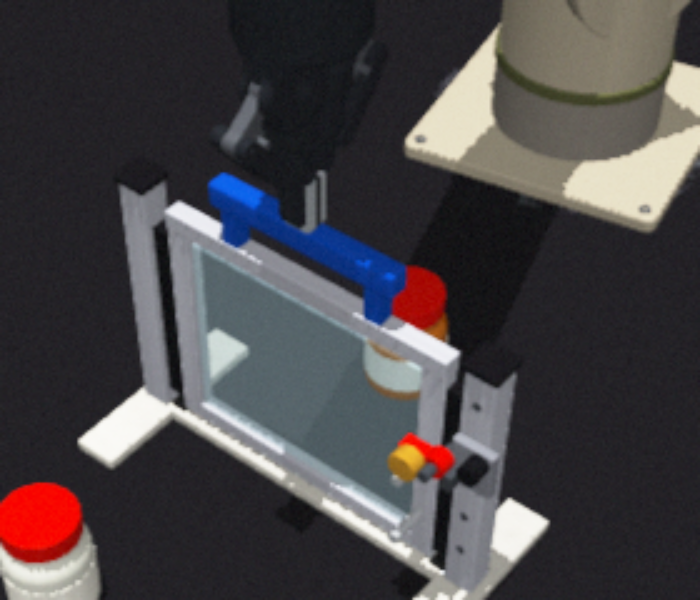

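Run:
```python
from h import *
o=manip.get_obs();p=o["position"];q=R.from_quat(o["ee_rot"])
im=manip.camera("scene");w=cv2.imread("pics/w4.png")
tip=p+q.apply([0,0,.022]);
print("tip",tip,proj("scene",tip),"tcp",proj("scene",p))
psi=np.radians(-10.7);X=np.array([np.cos(psi),np.sin(psi),0]);Y=np.array([-X[1],X[0],0])
G=np.array([.491,-.0045,.231])
pts=[proj("scene",G+X*a*.008+Y*b*.07+np.array([0,0,c*.009])) for a in(-1,1) for b in(-1,1) for c in(-1,1)]
x0,y0=270,120
z=cv2.resize(im[y0:y0+80,x0:x0+100],None,fx=8,fy=7.5,interpolation=cv2.INTER_CUBIC)
f=lambda u:(int((u[0]-x0)*8),int((u[1]-y0)*7.5))
for u in pts: cv2.circle(z,f(u),3,(0,255,255),-1)
cv2.circle(z,f(proj("scene",tip)),4,(0,255,0),-1);cv2.circle(z,f(proj("scene",p)),4,(255,255,0),-1)
cv2.imwrite("pics/s5.png",z)
cv2.imwrite("pics/w5.png",cv2.resize(w[240:440,220:420],None,fx=3,fy=3,interpolation=cv2.INTER_CUBIC))
```

```text
tip [ 0.49101135 -0.0043077   0.21311776] [320.21279447 163.22218178] tcp [320.08406337 151.75013941]
```

View pics/s5.png

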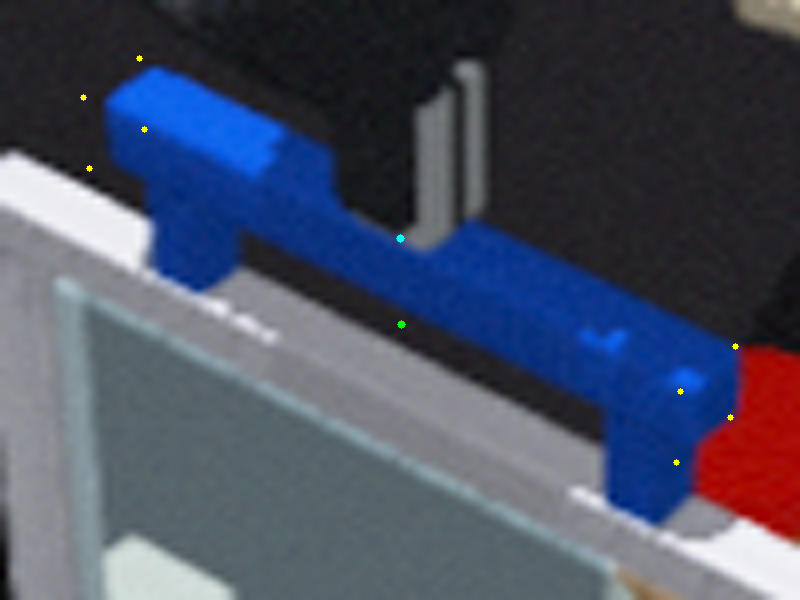

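View pics/w5.png

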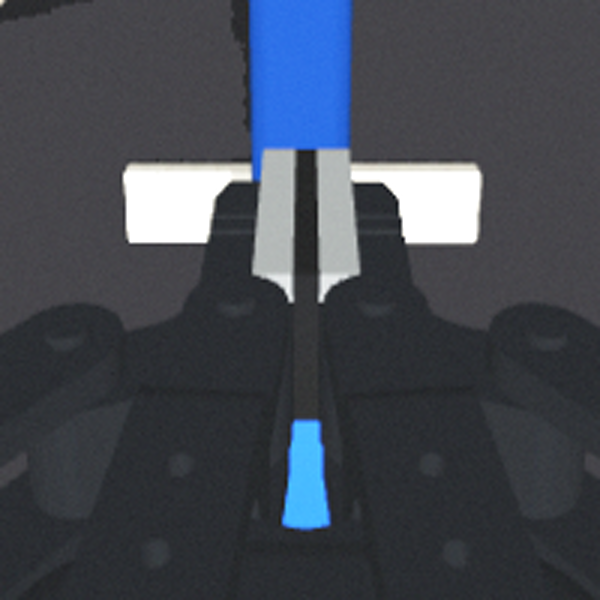

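Run:
```python
from h import *
i=manip.camera_info("wrist");M=np.linalg.inv(i["mount"])
for x in(-.011,0,.011):
  for z in(-.02,0,.01,.022):
    c=M@np.array([x,0,z,1]);c=i["K"]@c[:3];print(x,z,(c[:2]/c[2]).round(1),c[2].round(3))
print(manip.get_obs()["grip_width"],manip.get_obs()["ft_force"])
o=manip.get_obs();p=o["position"];q=R.from_quat(o["ee_rot"])
psi=np.radians(-10.7);X=np.array([np.cos(psi),np.sin(psi),0]);
for zz in(.23,.24):
 for s in(-.07,0,.07):
    w=np.array([.491,-.0045,zz])+s*np.array([-X[1],X[0],0])
    c=M@np.r_[q.inv().apply(w-p),1];c=i["K"]@c[:3];print(zz,s,c[:2]/c[2],c[2])
```

```text
-0.011 -0.02 [325.7 343.8] 0.151
-0.011 0 [325.2 319.9] 0.17
-0.011 0.01 [325.  309.9] 0.18
-0.011 0.022 [324.8 299.2] 0.191
0 -0.02 [325.8 322.7] 0.148
0 0 [325.3 300.8] 0.167
0 0.01 [325.1 291.6] 0.176
0 0.022 [324.9 281.8] 0.188
0.011 -0.02 [325.8 300.6] 0.144
0.011 0 [325.4 280.8] 0.163
0.011 0.01 [325.2 272.6] 0.173
0.011 0.022 [324.9 263.8] 0.184
0.004323869898841178 [0.23956368 0.11844996 5.67751219]
0.23 -0.07 [324.53540759 403.94287157] 0.19369467161835496
0.23 0 [325.28366461 296.31215027] 0.1717288992050361
0.23 0.07 [326.25141549 157.10901218] 0.14976312679171722
0.24 -0.07 [324.71466899 418.04481032] 0.18419979758618948
0.24 0 [325.53098954 306.02425672] 0.1622340251728706
0.24 0.07 [326.60297895 158.91924263] 0.14026825275955174
```

The fingers closed on top of the bar. The scene view puts the tips at the bar's top face (pixel ~(322,152)), so they sit about 6 mm behind the reported TCP, not 22 mm ahead. Both cameras agree on this, so the grasp has to be about 28 mm lower. I'll back off, open and recheck.

```bash
python3 -m crank '[[-1,[0,0,-0.1],[0,0,0]],[0.3,[0,0,0],[0,0,0]],[0.3,[0,0,0],[0,0,0]],[0.3,[0,0,0],[0,0,0]],[0.3,[0,0,0],[0,0,0]]]'; python3 -m crank '[[0.3,[0,0,0.1],[0,0,0]],[0.3,[0,0,0.06],[0,0,0]],[0.3,[0,0,0.06],[0,0,0]],[0.3,[0,0,0],[0,0,0]],[0.3,[0,0,0],[0,0,0]]]';  python3 -m crank '[[0.3,[0,0,0.06],[0,0,0]],[0.3,[0,0,0.06],[0,0,0]],[0.3,[0,0,0],[0,0,0]],[0.3,[0,0,0],[0,0,0]],[0.3,[0,0,0],[0,0,0]]]'
python3 - <<'E'
from h import *
cv2.imwrite("pics/w6.png",manip.camera("wrist"));s=manip.camera("scene");cv2.imwrite("pics/s6.png",cv2.resize(s[90:210,250:410],None,fx=5,fy=5))
E
```

```text
clock: 4.5
position: [0.4902, -0.0043, 0.2421]
ee_rot: [0.769, 0.639, -0.0, -0.0]
ft_force: [0.2, 0.9, -1.1]
grip_width: 0.647
clock: 5.0
position: [0.4903, -0.0043, 0.2246]
ee_rot: [0.769, 0.639, -0.0, -0.0]
ft_force: [0.1, -0.9, 0.9]
grip_width: 0.653
clock: 5.5
position: [0.4904, -0.0043, 0.2152]
ee_rot: [0.769, 0.639, 0.0, 0.0]
ft_force: [0.3, 0.4, 0.2]
grip_width: 0.652
```

View pics/w6.png

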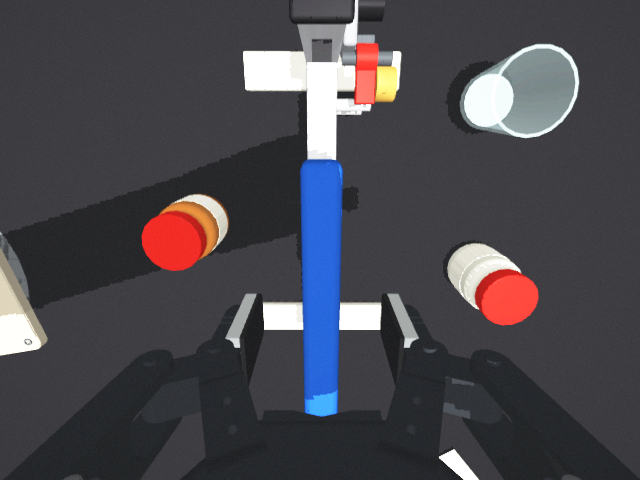

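View pics/s6.png

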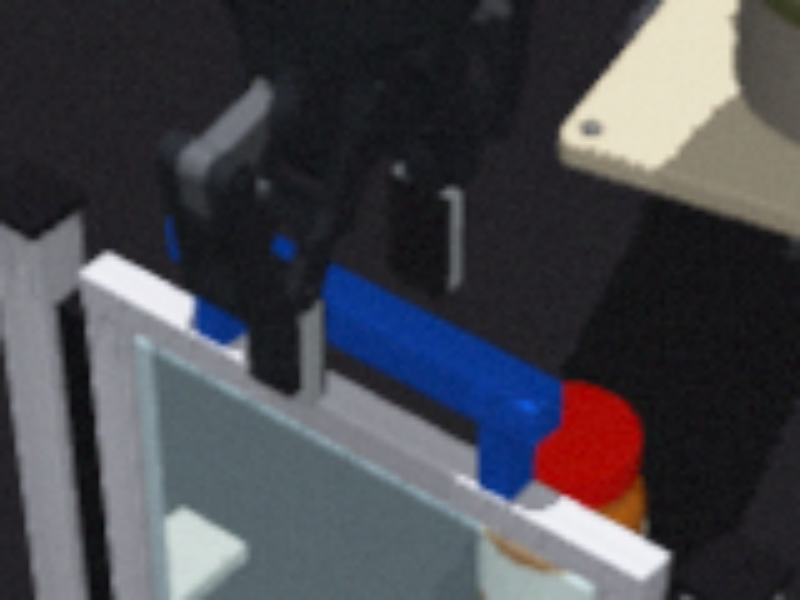

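```bash
python3 -m crank '[[0.3,[0,0,0.06],[0,0,0]],[0.3,[0,0,0.05],[0,0,0]],[0.3,[0,0,0],[0,0,0]],[-1,[0,0,0],[0,0,0]],[-1,[0,0,0],[0,0,0]]]' 60; python3 -m crank '[[-1,[0,0,0],[0,0,0]],[-1,[0,0,0],[0,0,0]],[-1,[0,0,0],[0,0,0]],[-1,[0,0,0],[0,0,0]],[-1,[0,0,0],[0,0,0]]]' 60;  python3 - <<'E'
from h import *
cv2.imwrite("pics/w7.png",manip.camera("wrist")[200:440,200:440]);s=manip.camera("scene");cv2.imwrite("pics/s7.png",cv2.resize(s[90:210,250:410],None,fx=5,fy=5))
E
```

```text
clock: 6.1
position: [0.4904, -0.0043, 0.2064]
ee_rot: [0.769, 0.639, 0.0, 0.0]
ft_force: [-0.7, 0.2, -0.6]
grip_width: 0.318
clock: 6.6
position: [0.4901, -0.0042, 0.2066]
ee_rot: [0.769, 0.639, -0.0, -0.0]
ft_force: [-5.0, 1.1, 5.7]
grip_width: 0.177
```

View pics/w7.png

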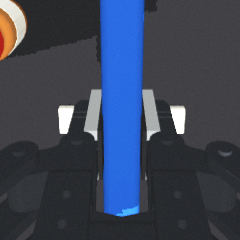

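View pics/s7.png

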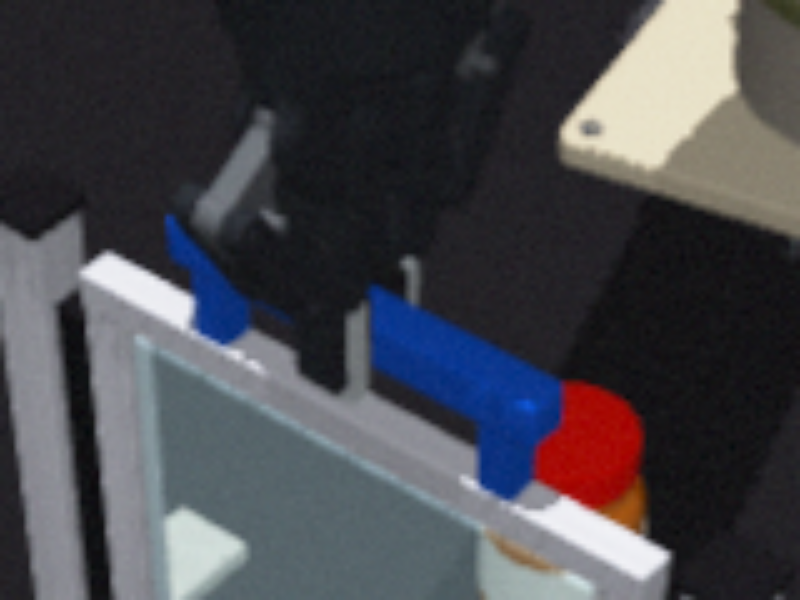

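Now gripped: opening 0.177, about 15 mm against a 16 mm bar. I'll raise slowly while watching the force.

```bash
python3 -m crank '[[-1,[0,-0.006,-0.015],[0,0,0]],[-1,[0,0,-0.015],[0,0,0]],[-1,[0,0,-0.015],[0,0,0]],[-1,[0,0,-0.015],[0,0,0]],[-1,[0,0,-0.015],[0,0,0]]]';python3 -m crank '[[-1,[0,0,-0.02],[0,0,0]],[-1,[0,0,-0.02],[0,0,0]],[-1,[0,0,-0.02],[0,0,0]],[-1,[0,0,-0.02],[0,0,0]],[-1,[0,0,-0.02],[0,0,0]]]'
```

```text
clock: 7.2
position: [0.4901, -0.0042, 0.2122]
ee_rot: [0.769, 0.639, 0.0, 0.0]
ft_force: [5.5, -0.0, -7.4]
grip_width: 0.18
clock: 7.7
position: [0.4901, -0.0042, 0.2203]
ee_rot: [0.769, 0.639, 0.0, 0.0]
ft_force: [5.5, 0.2, -7.3]
grip_width: 0.175
```

```bash
R1='x'; python3 -m crank '[[-1,[0,0.003,-0.012],[0,0,0]],[-1,[0,0,-0.012],[0,0,0]],[-1,[0,0,-0.012],[0,0,0]],[-1,[0,0,-0.012],[0,0,0]],[-1,[0,0,-0.012],[0,0,0]]]'; python3 -m crank '[[-1,[0,0,-0.012],[0,0,0]],[-1,[0,0,-0.012],[0,0,0]],[-1,[0,0,-0.012],[0,0,0]],[-1,[0,0,-0.012],[0,0,0]],[-1,[0,0,-0.012],[0,0,0]]]'
```

```text
clock: 8.2
position: [0.4901, -0.0042, 0.2251]
ee_rot: [0.769, 0.639, -0.0, -0.0]
ft_force: [4.4, -0.1, -7.8]
grip_width: 0.179
clock: 8.7
position: [0.4901, -0.0043, 0.2296]
ee_rot: [0.769, 0.639, -0.0, -0.0]
ft_force: [4.7, 0.3, -13.2]
grip_width: 0.175
```

The pull rose from 7.5 to 13 N at about 23 mm of lift, so the rung has touched where predicted. Continuing.

```bash
python3 -m crank '[[-1,[0,0.002,-0.012],[0,0,0]],[-1,[0,0,-0.012],[0,0,0]],[-1,[0,0,-0.012],[0,0,0]],[-1,[0,0,-0.012],[0,0,0]],[-1,[0,0,-0.012],[0,0,0]]]'; python3 -m crank '[[-1,[0,0,-0.012],[0,0,0]],[-1,[0,0,-0.012],[0,0,0]],[-1,[0,0,-0.012],[0,0,0]],[-1,[0,0,-0.012],[0,0,0]],[-1,[0,0,-0.012],[0,0,0]]]'
```

```text
clock: 9.2
position: [0.4901, -0.0042, 0.2346]
ee_rot: [0.769, 0.639, -0.0, -0.0]
ft_force: [4.0, 1.1, -12.5]
grip_width: 0.173
clock: 9.7
position: [0.4901, -0.0043, 0.2394]
ee_rot: [0.769, 0.639, -0.0, -0.0]
ft_force: [3.0, 1.3, -13.8]
grip_width: 0.175
```

```bash
python3 -m crank '[[-1,[0,0,-0.012],[0,0,0]],[-1,[0,0,-0.012],[0,0,0]],[-1,[0,0,-0.012],[0,0,0]],[-1,[0,0,-0.012],[0,0,0]],[-1,[0,0,-0.012],[0,0,0]]]'; python3 -m crank '[[-1,[0,0,-0.012],[0,0,0]],[-1,[0,0,-0.012],[0,0,0]],[-1,[0,0,-0.012],[0,0,0]],[-1,[0,0,-0.012],[0,0,0]],[-1,[0,0,-0.012],[0,0,0]]]'
```

```text
clock: 10.2
position: [0.4901, -0.0043, 0.2443]
ee_rot: [0.769, 0.639, -0.0, -0.0]
ft_force: [0.8, 1.9, -15.0]
grip_width: 0.178
clock: 10.7
position: [0.4901, -0.0042, 0.2492]
ee_rot: [0.769, 0.639, -0.0, -0.0]
ft_force: [-1.8, 1.9, -12.4]
grip_width: 0.173
```

```bash
python3 -m crank '[[-1,[0,0,-0.012],[0,0,0]],[-1,[0,0,-0.012],[0,0,0]],[-1,[0,0,-0.012],[0,0,0]],[-1,[0,0,-0.012],[0,0,0]],[-1,[0,0,-0.012],[0,0,0]]]'; python3 -m crank '[[-1,[0,0,-0.012],[0,0,0]],[-1,[0,0,-0.012],[0,0,0]],[-1,[0,0,-0.012],[0,0,0]],[-1,[0,0,0],[0,0,0]],[-1,[0,0,0],[0,0,0]]]'
```

```text
clock: 11.2
position: [0.4901, -0.0043, 0.2542]
ee_rot: [0.769, 0.639, -0.0, 0.0]
ft_force: [-4.4, 3.4, -7.0]
grip_width: 0.178
clock: 11.7
position: [0.4901, -0.0043, 0.2571]
ee_rot: [0.769, 0.639, -0.0, 0.0]
ft_force: [-4.0, 2.0, -7.1]
grip_width: 0.175
```

The pull dropped back to 7 N at about 46 mm of lift. I'll raise a few mm more for margin and check the pawl.

```bash
python3 -m crank '[[-1,[0,0,-0.012],[0,0,0]],[-1,[0,0,-0.012],[0,0,0]],[-1,[0,0,-0.012],[0,0,0]],[-1,[0,0,-0.012],[0,0,0]],[-1,[0,0,0],[0,0,0]]]'
python3 - <<'E'
from h import *
s=manip.camera("scene");cv2.imwrite("pics/s8.png",cv2.resize(s[150:300,320:440],None,fx=4,fy=4,interpolation=cv2.INTER_CUBIC))
E
```

```text
clock: 12.2
position: [0.4902, -0.0043, 0.2609]
ee_rot: [0.769, 0.639, -0.0, 0.0]
ft_force: [-5.8, 2.2, -7.2]
grip_width: 0.176
```

View pics/s8.png

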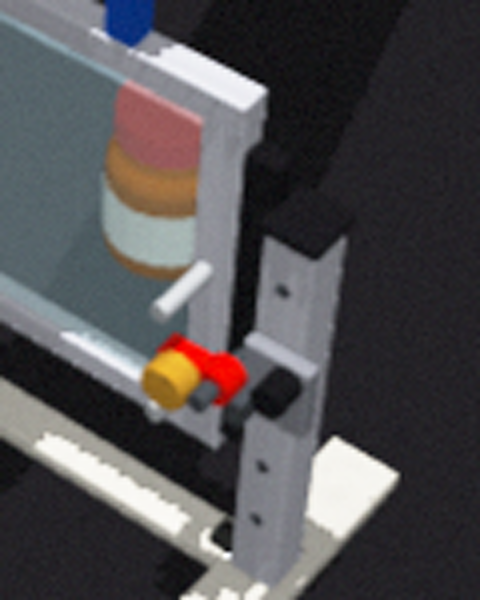

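The picture shows the upper rung, at about (180,290), clear above the pawl. The pawl is level again, and the lower rung is below it. Lowering to the seat, expected at TCP z ≈ 0.246.

```bash
python3 -m crank '[[-1,[0,-0.003,0.012],[0,0,0]],[-1,[0,0,0.025],[0,0,0]],[-1,[0,0,0.025],[0,0,0]],[-1,[0,0,0.025],[0,0,0]],[-1,[0,0,0.012],[0,0,0]]]'; python3 -m crank '[[-1,[0,0,0.008],[0,0,0]],[-1,[0,0,0.008],[0,0,0]],[-1,[0,0,0.008],[0,0,0]],[-1,[0,0,0],[0,0,0]],[-1,[0,0,0],[0,0,0]]]'
```

```text
clock: 12.75
position: [0.4901, -0.0043, 0.2525]
ee_rot: [0.769, 0.639, 0.0, 0.0]
ft_force: [-3.6, 1.9, -6.7]
grip_width: 0.179
clock: 13.25
position: [0.4901, -0.0042, 0.2508]
ee_rot: [0.769, 0.639, 0.0, 0.0]
ft_force: [-1.1, 1.4, -8.7]
grip_width: 0.176
```

```bash
python3 -m crank '[[-1,[0,0,0.005],[0,0,0]],[-1,[0,0,0.005],[0,0,0]],[-1,[0,0,0.005],[0,0,0]],[-1,[0,0,0.005],[0,0,0]],[-1,[0,0,0.005],[0,0,0]]]'
```

```text
clock: 13.75
position: [0.4901, -0.0043, 0.2488]
ee_rot: [0.769, 0.639, 0.0, 0.0]
ft_force: [-2.3, 0.6, -6.7]
grip_width: 0.177
```

```bash
python3 -m crank '[[-1,[0,0,0.005],[0,0,0]],[-1,[0,0,0.005],[0,0,0]],[-1,[0,0,0.005],[0,0,0]],[-1,[0,0,0],[0,0,0]],[-1,[0,0,0],[0,0,0]]]'
```

```text
clock: 14.25
position: [0.4901, -0.0043, 0.2475]
ee_rot: [0.769, 0.639, 0.0, 0.0]
ft_force: [-0.1, 1.1, -8.0]
grip_width: 0.179
```

```bash
python3 -m crank '[[-1,[0,0,0.004],[0,0,0]],[-1,[0,0,0.004],[0,0,0]],[-1,[0,0,0.004],[0,0,0]],[-1,[0,0,0],[0,0,0]],[-1,[0,0,0],[0,0,0]]]'
```

```text
clock: 14.75
position: [0.4901, -0.0043, 0.2466]
ee_rot: [0.769, 0.639, 0.0, 0.0]
ft_force: [-0.6, 1.8, -7.3]
grip_width: 0.172
```

```bash
python3 -m crank '[[-1,[0,0,0.004],[0,0,0]],[-1,[0,0,0.004],[0,0,0]],[-1,[0,0,0.004],[0,0,0]],[-1,[0,0,0],[0,0,0]],[-1,[0,0,0],[0,0,0]]]'
```

```text
clock: 15.25
position: [0.4901, -0.0043, 0.2457]
ee_rot: [0.769, 0.639, 0.0, 0.0]
ft_force: [1.0, 0.9, -7.2]
grip_width: 0.176
```

```bash
python3 -m crank '[[-1,[0,0,0.004],[0,0,0]],[-1,[0,0,0.004],[0,0,0]],[-1,[0,0,0.004],[0,0,0]],[-1,[0,0,0],[0,0,0]],[-1,[0,0,0],[0,0,0]]]'
```

```text
clock: 15.75
position: [0.4901, -0.0042, 0.2447]
ee_rot: [0.769, 0.639, 0.0, 0.0]
ft_force: [2.0, 2.5, -8.3]
grip_width: 0.176
```

```bash
python3 -m crank '[[-1,[0,0,0.004],[0,0,0]],[-1,[0,0,0.004],[0,0,0]],[-1,[0,0,0.004],[0,0,0]],[-1,[0,0,0],[0,0,0]],[-1,[0,0,0],[0,0,0]]]'
```

```text
clock: 16.25
position: [0.4901, -0.0043, 0.2437]
ee_rot: [0.769, 0.639, 0.0, 0.0]
ft_force: [1.6, 0.9, -7.6]
grip_width: 0.173
```

```bash
python3 -m crank '[[-1,[0,0,0.004],[0,0,0]],[-1,[0,0,0.004],[0,0,0]],[-1,[0,0,0],[0,0,0]],[-1,[0,0,0],[0,0,0]],[-1,[0,0,0],[0,0,0]]]'
```

```text
clock: 16.75
position: [0.4901, -0.0043, 0.2432]
ee_rot: [0.769, 0.639, 0.0, 0.0]
ft_force: [1.3, 1.2, -5.3]
grip_width: 0.181
```

```bash
python3 -m crank '[[-1,[0,0,0.004],[0,0,0]],[-1,[0,0,0.004],[0,0,0]],[-1,[0,0,0],[0,0,0]],[-1,[0,0,0],[0,0,0]],[-1,[0,0,0],[0,0,0]]]';python3 - <<'E'
from h import *
s=manip.camera("scene");cv2.imwrite("pics/s9.png",cv2.resize(s[150:300,320:440],None,fx=4,fy=4,interpolation=cv2.INTER_CUBIC))
E
```

```text
clock: 17.25
position: [0.4901, -0.0043, 0.2428]
ee_rot: [0.769, 0.639, 0.0, 0.0]
ft_force: [-1.9, 1.0, 3.2]
grip_width: 0.173
```

View pics/s9.png

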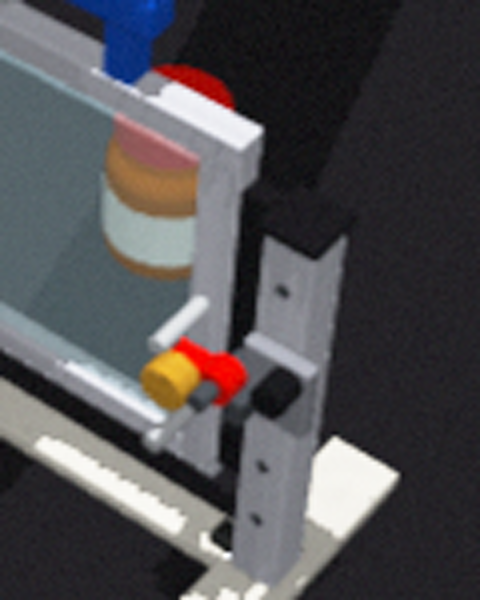

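The tool force went from -7.6 to +3 N, so the rung is seated on the pawl and carrying the load, about 10 N. I'll open the jaws and then rise.

```bash
python3 -m crank '[[-1,[0,0,-0.0015],[0,0,0]],[-0.4,[0,0,0],[0,0,0]],[0,[0,0,0],[0,0,0]],[0.3,[0,0,0],[0,0,0]],[0.3,[0,0,0],[0,0,0]]]' 20;python3 - <<'E'
from h import *
cv2.imwrite("pics/w10.png",manip.camera("wrist"));s=manip.camera("scene");cv2.imwrite("pics/s10.png",cv2.resize(s[90:300,280:440],None,fx=3,fy=2.8,interpolation=cv2.INTER_CUBIC))
E
```

```text
clock: 17.8
position: [0.4901, -0.0043, 0.2425]
ee_rot: [0.769, 0.639, 0.0, 0.0]
ft_force: [0.9, 0.5, 0.7]
grip_width: 0.649
```

View pics/w10.png

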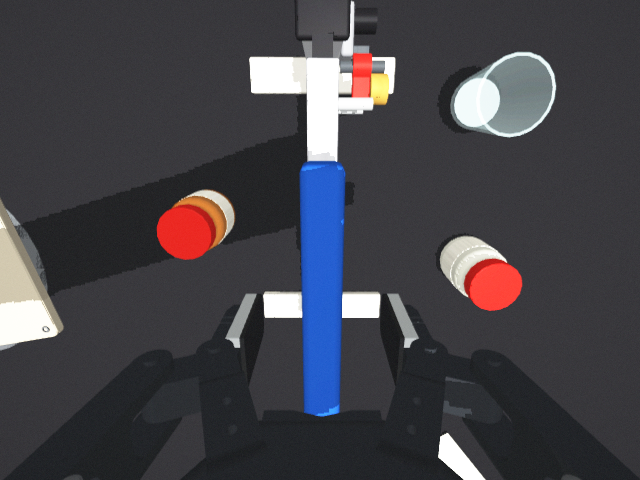

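View pics/s10.png

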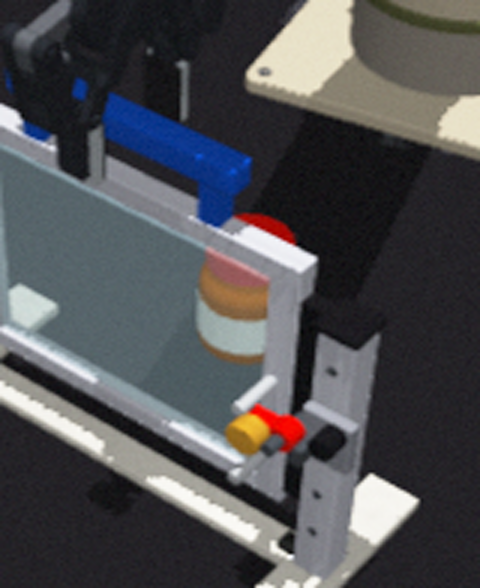

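The jaws are open and clear on both sides (pads at 245 and 398, bar from 303 to 342). The rung is still on the pawl. Raising the tool away.

```bash
python3 -m crank '[[0.3,[0,0,-0.1],[0,0,0]],[0.3,[0,0,-0.2],[0,0,0]],[0.3,[0,0,-0.3],[0,0,0]],[0.3,[0,0,-0.3],[0,0,0]],[0.3,[0,0,-0.2],[0,0,0]]]'; python3 -m crank '[[0.3,[0,0,0],[0,0,0]],[0.3,[0,0,0],[0,0,0]],[0.3,[0,0,0],[0,0,0]],[0.3,[0,0,0],[0,0,0]],[0.3,[0,0,0],[0,0,0]]]';python3 - <<'E'
from h import *
s=manip.camera("scene");cv2.imwrite("pics/s11.png",s);cv2.imwrite("pics/t11.png",manip.camera("top"))
E
```

```text
clock: 18.4
position: [0.4904, -0.0041, 0.3329]
ee_rot: [0.769, 0.639, 0.001, 0.001]
ft_force: [0.7, -0.1, 0.2]
grip_width: 0.655
clock: 18.9
position: [0.4898, -0.0043, 0.3301]
ee_rot: [0.769, 0.639, -0.0, -0.0]
ft_force: [0.3, 0.0, -1.4]
grip_width: 0.646
```

View pics/s11.png

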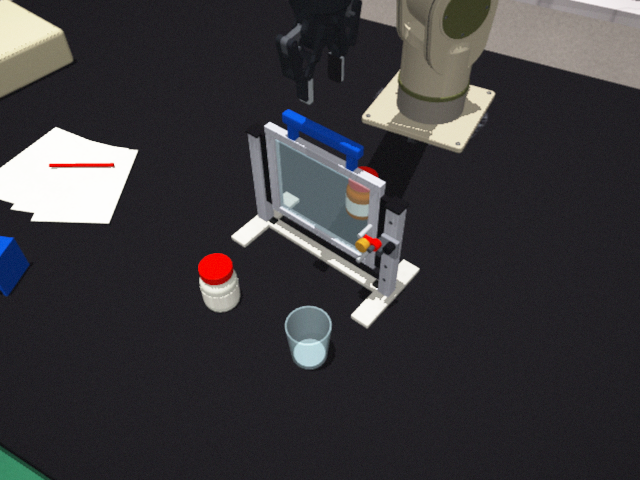

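The sash stays up with its upper rung on the level pawl at about (370,242). The gripper is clear, and the jars and beaker have not moved. Handing in.

```bash
python3 -c "
from workcell import manip
print(manip.hand_in())"
```

```text
the job is handed in; nothing more can be done
None
```

The sash now hangs with its upper rung resting on the red pawl, and the gripper has let go and is clear above it. The job is handed in; no verdict was reported.

- **Raising:** I gripped the blue bar and raised the sash slowly. The pull rose from about 7.5 N to 12–15 N from roughly 22 mm of lift, then fell back to 7 N at about 46 mm. A picture showed only the upper rung above the levelled pawl.
- **Seating:** I lowered the sash in steps of under half a millimetre at the end. The rung seated at about 36 mm of lift (inside the 25–82 mm window), with about 10 N on the pawl before I opened the jaws.
- **Last checks:** After I backed off, the final scene picture showed the sash still up with its rung on the pawl. The jars and the beaker looked to be where they started, and the wrist force was near zero. The clock was at about 19 s of the 58 s allowed.

**Disagreement and missed grasp:** the fingertips did not match the description. Both cameras put them about 6 mm behind the reported tool point instead of 22 mm ahead. Because of that, my first grasp closed on top of the bar, pressing with about 6 N and not moving the sash. I corrected the height by about 28 mm and the second grasp held.

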